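# Proof-pull a locked counter drawer with a spring gauge

## Robot

A 6-joint arm with a two-finger parallel gripper is mounted at the origin on the work surface. World frame = base frame: x ahead of the robot, y to its left, z up, the work surface at z = 0. Lengths are in m, angles in degrees, forces in N, time in s.
With the tool pointing down it reaches from about 0.375 to 0.9 m from the base axis. Payload 3.1 kg.
Tool frame: the origin (TCP) lies between the finger pads; the fingertips stand bot.tip_extent ahead of it and the grasp point (between the pads) lies 2 mm behind it (bot.tip_extent is the distance from the TCP to the fingertips, in m); z points along the fingers, y is the direction in which the jaws open and shut (so a half turn about z gives the same grasp; the last joint's range is limited). The gripper opens to 87 mm and grips with 3 to 60 N. Pads are 19 mm wide; open, the fingers measure 117 mm over their backs; the gripper's body (75 mm by 190 mm) begins 51 mm behind the grasp point.
Start: joints at [-78.81, 30.224, 82.088, -0, 67.689, -10.227], TCP at [0.228, -0.582, 0.24] pointing down, gripper open.
Joint ranges: [-176.69, 176.69], [-43.24, 126.21], [12.49, 139.97], [-82, 262], [0, 151.66], [-163.58, 163.58]. Speed limits (degrees/s): [159.86, 159.86, 180, 180, 180, 180].

## Interface

Orientations are given as a 3x3 rotation matrix whose columns are the frame's x, y, z axes.
In Python, from rig import bot, imaging, recognise, masks_of, mark_of gives the robot as it stands.
- The arm moves only by the tool send_rows, never from a script. Its argument "plan" is a list that holds one entry, the list of rows, each a list of 5 numbers: the shift along the world's x, y, z normalised to -1 to 1, where 1 is 0.03 m, then the turn about the world's z normalised to -1 to 1, where 1 is 0.1 rad, then the closure, from -1 (fully open) to 1 (shut). A call has 1 to 20 rows; each row shifts and turns the commanded pose from where the row before left it; what a row does not reach is not made up. A row lasts 1/10 s, in which the tool goes at most 50 mm and 8.59 degrees, less where a joint would pass 70% of its speed; a pose out of reach is approached as far as the arm can. A call with a number of a shift or a turn outside -1 to 1 is refused whole. A call with a gripper value outside its range is refused whole. The fingers move at their own pace and stop on an object; the grip force is fixed at half the most. Time passes only in rows, so rows that do not move let the fingers close. It gives the time, the measured TCP pose, the force and the opening at its end, in the units of the state.
- bot.read_state(): the state, without advancing time (a new reading comes with each control period).
- imaging.capture(name): name is "side" or "top" or "wrist"; returns a dict with "img" (400x640x3 uint8, blue, green, red), "mtx" (3x3 intrinsics, pixels), "distortion" ([k1, k2, p1, p2, k3] as OpenCV has them; the pictures are not rectified), "pose" (4x4, takes a point from camera to world coordinates); the wrist camera has in their place "T_tool_cam" (4x4, takes a point from camera to tool coordinates, whose origin is the TCP and whose axes are the flange's). Camera axes: x right, y down, z forward; pixel columns grow to the right and rows downward; lengths in m; the calibration is good to about 2 mm. A picture is of the moment at which its call begins: read the wrist's pose just before it. There is no depth.
- bot.hand_in(): hands the job in, once; it reports no verdict.
Trained networks look in the newest picture that a camera, given by its name, has taken for a name from the list of things; names that differ only in an ending like _2 or _b are one class to them, and where a whole thing is asked for, a point or a joint stands for the part that bears it (a point fixed in the world has none). Each returns a list of dicts, best first, with "conf" (0 to 1); they miss things now and then, are a little off and sometimes report something else, mostly with a low value. They report only what shows in the picture. A call takes as long as a camera call. They do not tell look-alikes from the thing itself.
- recognise(camera, target): "at" ([x, y, z] in m, in world coordinates, good to about 4 mm: the middle of the surface that is visible of it).
- masks_of(camera, target): "region" (400x640 bool, what is visible of it).
- mark_of(camera, target): "at" ([x, y, z] in m, in world coordinates, good to about 4 mm: a listed point, or the origin of a listed thing).
The state is a dict: "time_s": time; "joint_positions": joint angles; "qvel": joint speeds; "tau": joint torques, N m; "position": TCP position; "tcp_rot": TCP orientation; "force": force on the tool from outside, world axes, zero at the start; "moment": the same for the moment, N m; "opening": opening from 0.0 (shut) to 1.0 (fully open).
Only numpy, scipy, OpenCV 4.12 (cv2) and the standard library are available. Lean on these libraries where they do the work, as an engineer would, in place of code of your own. Each camera call takes 0.05 s, during which the arm holds its last target.

## Task

Check that the lock of the counter drawer with the bar handle holds: pick up the spring gauge, hook it behind the drawer's bar handle and pull until the gauge's pointer stands at the full-width line, and hold it there for a second and a half without pulling well past the line. Then ease off without letting the gauge snap back, unhook it, and lay it upright on the cork pad as it was; leave the other things alone.

Things in the scene. Friction and masses are not known exactly. Their poses are not given: they have to be found in the camera images.
- gauge: Spring gauge: aluminium housing 110 x 26 x 36 mm (long, wide, high), 140 g, plus a 30 g rod with a hook coming out of its front end. Origin: centre of the housing's underside. x points along the housing to the hook, z up (side with the scale). It lies upright on the pad; take it across its 26 mm width. The rod's axis lies 26 mm above the underside; the rod is 6 mm thick.
- gauge_rod (a joint): How far the rod is drawn out of the housing, in m: 0 home (held there by the spring), 0.045 the stop. The full-width line on the scale is at 0.030, the last short tick at 0.040. The spring pulls back with 1.0 N at 0 plus 0.25 N per mm, so 8.5 N at the line. The steel pointer in the slot on top moves with the rod. On release the rod should go home at hand speed (well below 0.4 m/s).
- hook_tip (a point): Lower end of the hook, on the moving rod; axes as the gauge. The hook is a 6 mm round prong that hangs down from the rod's front end: with the rod home the tip is 101 mm ahead of the housing's centre and 3 mm above the level of its underside, so 23 mm below the rod's axis (20 mm below the rod's lower side). The prong leans a little: its tip is 4 mm nearer the housing than its top.
- drawer: Locked drawer, white 180 x 80 mm front, one level steel bar handle (90 mm long, 8 mm thick, on two end posts). Origin: middle of the bar, on its axis, 60 mm above the table; x points into the drawer, y along the bar, z up. The front face is 40 mm behind the bar. The drawer slides out freely (1 N) by an unknown play of up to 14 mm, then its lock stops it. Fixed grey case, 100 mm high, 200 mm wide.
- knob_unit: Grey case, 170 mm deep, 200 mm wide, 100 mm high, with two small drawer fronts with round knobs; fixed, not part of the job. Origin: lower front edge, middle; x points to its back; the knobs stick out 24 mm.
- pad: Cork pad 240 x 150 x 4 mm, fixed flat on the table. Origin: centre of its underside; x along its 240 mm side.
- bottle: Bystander: white bottle, 56 mm across, 150 mm high, loose. Origin: centre of its underside.
- bangles: Bystander: a stack of five brown bangles, 68 mm across, 45 mm high in all, one loose piece. Origin: centre of its underside.
Not all that is in view belongs to the job. Leave any green look-alike of the gauge alone.

How it is judged (in metres and radians):
On the way, in this order (a step that is already met when the one before it is completed fails the run):
1. the gauge's hook hangs behind the bar of the locked drawer, between the posts (x of hook_tip in the frame of drawer between 0.003 and 0.04 m and y of hook_tip in the frame of drawer between -0.04 and 0.04 m and z of hook_tip in the frame of drawer below -0.003 m), for 0.1 s.
2. pulled by the hook on the bar, the rod stands at the line (30 mm, give or take 3.5 mm) for one second (value of joint gauge_rod between 0.0265 and 0.0335 m and contact force between gauge and drawer above 5 N and y of hook_tip in the frame of drawer between -0.04 and 0.04 m and x of hook_tip in the frame of drawer above 0 m), for 1 s.
At the end, for the whole second after the job is handed in: The gauge lies upright (within 0.12 rad) and at rest on the cork pad, its housing's centre over the pad (within 90 mm along and 70 mm across from the pad's centre, underside under 9 mm above the table), the rod home to 3 mm, unhooked from the drawer (value of joint gauge_rod below 0.003 m and x of gauge in the frame of pad between -0.09 and 0.09 m and y of gauge in the frame of pad between -0.07 and 0.07 m and height (world z) of gauge below 0.009 m and angle between gauge's own z axis and vertical below 0.12 rad and linear speed of gauge below 0.02 m/s and contact force between gauge and drawer below 0.2 N); the robot touches nothing.
It fails at once if the gauge is pulled well past the line (beyond the last short tick, 40 mm) (value of joint gauge_rod above 0.04 m).
It fails at once if the gauge snaps back (rod faster than 0.4 m/s) (velocity of joint gauge_rod below -0.4 m/s).
It fails at once if a bystander is shifted by more than 30 mm or knocked over (distance of any of bottle, bangles from where it was at the start of the episode above 0.03 m or angle between any of bottle, bangles's own z axis and vertical above 0.5 rad).
It also fails if it takes over 64 s, if anything falls off the work surface, if the arm or the gripper's body presses on something with over 40 N, if the wrist force passes 120 N, or if a joint passes its speed limit or range.

## Working session

There is one attempt and no reset: what is moved stays moved. The work goes in short steps, Python scripts to look and compute and a tool call to move; the robot and the scene stay as the last step left them, time stands still between calls to the robot, and variables do not carry over. Pictures are saved under pics/ and viewed, and the job is handed in when it is done.

Besides the shell and the picture viewer there is one more tool, called after "Emit:" as name(argument=value, ...), one argument or row to a line, values as JSON. send_rows: Moves the arm, as the interface text tells. Its arguments: {"type":"object","properties":{"plan":{"type":"array"}},"required":["plan"]}

```bash
ls; mkdir -p pics; python3 - <<'E'
from rig import bot, imaging, recognise, masks_of, mark_of
import cv2
s=bot.read_state(); print(s['time_s'],s['position'],s['tcp_rot'],s['opening'],s['force'],bot.tip_extent)
for c in ['side','top','wrist']:
    d=imaging.capture(c); cv2.imwrite(f'pics/a_{c}.png',d['img'])
    for t in ['gauge','hook_tip','drawer','pad','knob_unit','bottle','bangles']:
        for f,n in ((recognise,'rec'),(mark_of,'mark')):
            try: print(c,t,n,[( [round(float(v),4) for v in r['at']],round(r['conf'],2)) for r in f(c,t)])
            except Exception as e: print(c,t,n,e)
print(bot.read_state()['time_s'])
E
```

```text
pics
0.0 [ 0.22809648 -0.58112885  0.23855177] [[ 9.30939892e-01  3.65172162e-01 -4.58421947e-04]
 [ 3.65172265e-01 -9.30937425e-01  2.17449041e-03]
 [ 3.67301215e-04 -2.19172284e-03 -9.99997531e-01]] 0.9947455542550429 [-0.42468581 -0.80015914  0.65584811] 0.017
side gauge rec [([0.3313, -0.2368, 0.0384], 0.83), ([0.4599, 0.0587, 0.0361], 0.71)]
side gauge mark [([0.3351, -0.2444, 0.0019], 0.98), ([0.4567, 0.0502, 0.0066], 0.94)]
side hook_tip rec [([0.5438, 0.0772, 0.0274], 0.4)]
side hook_tip mark [([0.6978, 0.1767, -0.0011], 0.63), ([0.5552, 0.0774, 0.0054], 0.47)]
side drawer rec [([0.6709, -0.1506, 0.0619], 0.56)]
side drawer mark [([0.6372, -0.1575, 0.0586], 0.64)]
side pad rec [([0.4711, 0.065, 0.008], 0.8)]
side pad mark [([0.4697, 0.0483, 0.0046], 0.56)]
side knob_unit rec [([0.7617, 0.2082, 0.096], 0.57), ([0.6751, -0.1499, 0.0606], 0.27)]
side knob_unit mark [([0.6959, 0.1767, -0.0022], 0.7)]
side bottle rec [([0.4966, 0.4109, 0.1002], 0.85)]
side bottle mark [([0.509, 0.3988, 0.0032], 0.87)]
side bangles rec [([0.5488, -0.3679, 0.0461], 0.87), ([0.4718, 0.0664, 0.0071], 
[... 572 characters left out ...]
096], 0.69)]
top knob_unit mark [([0.6987, 0.1736, -0.0034], 0.65)]
top bottle rec [([0.5094, 0.3812, 0.1021], 0.72), ([0.461, 0.0496, 0.0415], 0.25)]
top bottle mark [([0.5077, 0.3915, 0.0025], 0.7)]
top bangles rec [([0.5568, -0.3797, 0.0429], 0.68)]
top bangles mark [([0.5584, -0.3853, 0.0018], 0.71)]
wrist gauge rec [([0.2874, -0.3296, 0.0274], 0.92)]
wrist gauge mark []
wrist hook_tip rec [([0.2862, -0.3294, 0.0285], 0.73)]
wrist hook_tip mark [([0.2834, -0.3354, 0.0029], 0.72)]
wrist drawer rec []
wrist drawer mark []
wrist pad rec []
wrist pad mark []
wrist knob_unit rec []
wrist knob_unit mark []
wrist bottle rec []
wrist bottle mark []
wrist bangles rec []
wrist bangles mark []
2.25
```

View pics/a_top.png

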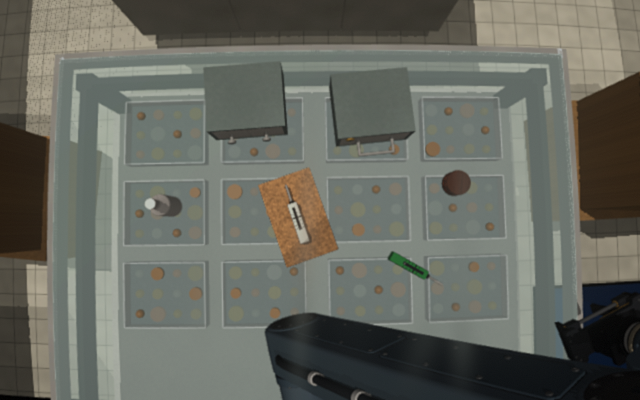

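View pics/a_side.png

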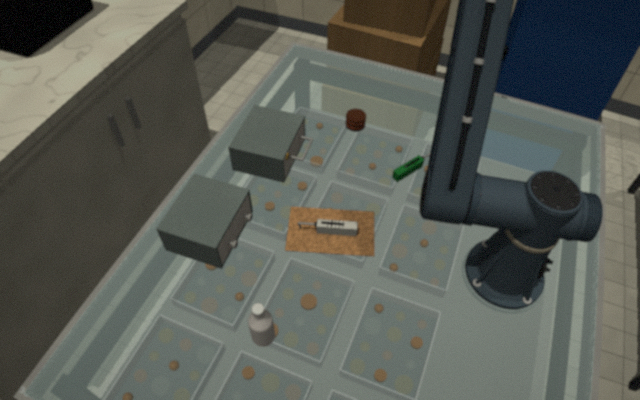

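```bash
cat > h.py <<'E'
import numpy as np, cv2
def ray(d,uv,z,pose=None):
    P=d['pose'] if pose is None else pose
    p=cv2.undistortPoints(np.array([[uv]],float),d['mtx'],np.array(d['distortion']))[0,0]
    r=P[:3,:3]@np.array([p[0],p[1],1]); o=P[:3,3]
    return o+r*(z-o[2])/r[2]
def proj(d,X,pose=None):
    P=np.linalg.inv(d['pose'] if pose is None else pose)
    return cv2.projectPoints(np.array(X,float).reshape(-1,3),cv2.Rodrigues(P[:3,:3])[0],P[:3,3],d['mtx'],np.array(d['distortion']))[0][:,0]
E
python3 - <<'E'
import cv2,pickle
from rig import imaging
im=cv2.imread('pics/a_top.png')
d=imaging.capture('top');print(d['pose'],d['mtx'],d['distortion']); pickle.dump(d,open('top0.pkl','wb'))
d=imaging.capture('side'); pickle.dump(d,open('side0.pkl','wb'));print(d['pose'])
from h import proj
d=pickle.load(open('top0.pkl','rb'))
u=proj(d,[[.457,.05,.04],[.335,-.244,.04],[.637,-.157,.06]]);print(u)
x,y=u[0].astype(int)
c=im[max(0,y-50):y+50,max(0,x-80):x+80]
cv2.imwrite('pics/b.png',cv2.resize(c,None,fx=5,fy=5,interpolation=cv2.INTER_CUBIC));print(x-80,y-50)
x,y=u[2].astype(int)
c=im[max(0,y-50):y+50,max(0,x-80):x+80];print(x-80,y-50)
cv2.imwrite('pics/c.png',cv2.resize(c,None,fx=5,fy=5,interpolation=cv2.INTER_CUBIC))
E
```

```text
[[-0.0186509  -0.99819245  0.05713128  0.45319694]
 [-0.99956968  0.01732171 -0.02367316  0.00557515]
 [ 0.02264076 -0.05754823 -0.99808597  1.04904267]
 [ 0.          0.          0.          1.        ]] [[381.26757559   0.         322.32677564]
 [  0.         381.26757559 200.88727913]
 [  0.           0.           1.        ]] [-0.08322045  0.          0.          0.          0.        ]
[[-0.9238269  -0.30185585  0.23542921  0.2324994 ]
 [-0.3826356   0.70954085 -0.5917278   0.75345257]
 [ 0.01156986 -0.63673765 -0.77099371  1.06392614]
 [ 0.          0.          0.          1.        ]]
[[296.83498449 221.72912394]
 [408.44439976 265.51643741]
 [374.20918496 151.78154911]]
216 171
294 101
```

Candidates for the gauge are the white/grey body on the cork pad at top px (298,220) and the green look-alike at (408,265). I choose the one on the pad and check it in a close crop. The bar handle is at about (376,150).

View pics/b.png

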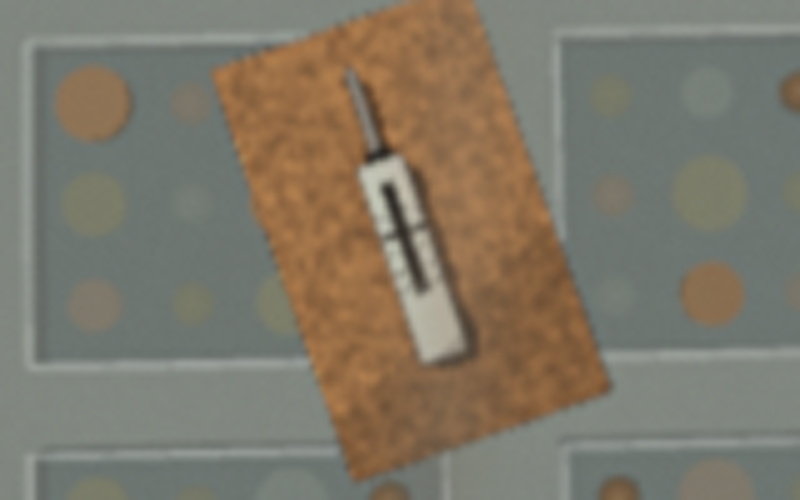

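View pics/c.png

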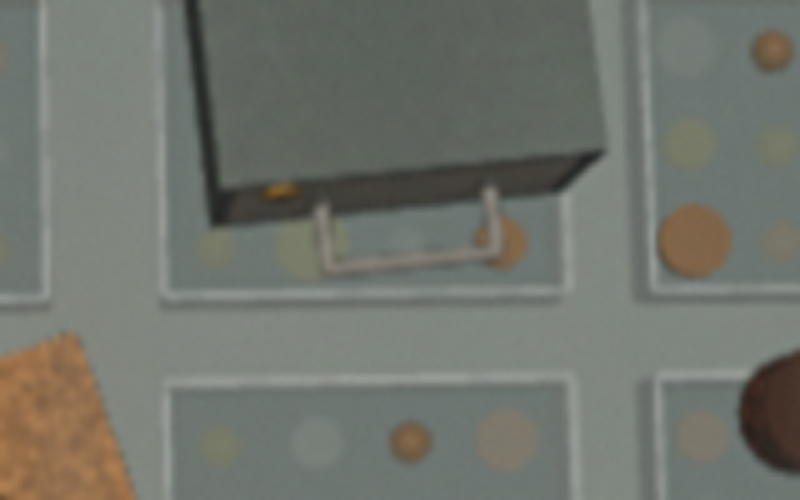

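```bash
python3 - <<'E'
import pickle,numpy as np
from h import *
d=pickle.load(open('top0.pkl','rb'))
f=lambda x,y,ox,oy:(x/5+ox-.4,y/5+oy-.4)
C=[ray(d,f(x,y,216,171),.04) for x,y in [(360,172),(405,152),(422,362),(467,345)]]
print(np.round(C,4)); fr=(C[0]+C[1])/2; re=(C[2]+C[3])/2
a=fr-re; print('len',np.linalg.norm(a),'yaw',np.degrees(np.arctan2(a[1],a[0])),'c',(fr+re)/2)
print('hook',ray(d,f(350,72,216,171),.03))
B=[ray(d,f(x,y,294,101),.06) for x,y in [(327,268),(500,253)]]
b=B[0]-B[1]; print(np.round(B,4),np.linalg.norm(b),'x-axis yaw',np.degrees(np.arctan2(b[1],b[0]))-90,(B[0]+B[1])/2)
P=[ray(d,f(x,y,216,171),.004) for x,y in [(213,72),(355,482),(612,388)]]
print(np.round(P,4),(P[0]+P[2])/2, np.degrees(np.arctan2(*(P[0]-P[1])[1::-1])))
E
```

```text
[[0.5017 0.0738 0.04  ]
 [0.5118 0.0498 0.04  ]
 [0.4009 0.0425 0.04  ]
 [0.4093 0.0187 0.04  ]]
len 0.10631391668244657 yaw 17.04021980971421 c [0.45592133 0.04619675 0.04      ]
hook [0.55589288 0.07908203 0.03      ]
[[ 0.631  -0.1166  0.06  ]
 [ 0.638  -0.2086  0.06  ]] 0.09230631311616892 x-axis yaw 4.316508356933454 [ 0.63451995 -0.16261179  0.06      ]
[[ 0.5598  0.1563  0.004 ]
 [ 0.3345  0.0814  0.004 ]
 [ 0.3828 -0.0596  0.004 ]] [0.47129397 0.04832723 0.004     ] 18.380660366330424
```

The chosen gauge has a pale aluminium housing with its scale upwards. It sits on the cork, its hook end is at crop (350,72), and it is not green. I'm moving above it.

Emit:
send_rows(
  plan=[
    [[0.36, 1, 0, 0, -1], [0.36, 1, 0, 0, -1], [0.36, 1, 0, 0, -1], [0.36, 1, 0, 0, -1], [0.36, 1, 0, 0, -1], [0.36, 1, 0, 0, -1], [0.36, 1, 0, 0, -1], [0.36, 1, 0, 0, -1], [0.36, 1, 0, 0, -1], [0.36, 1, 0, 0, -1], [0.36, 1, 0, -0.1, -1], [0.36, 1, 0, -0.1, -1], [0.36, 1, 0, -0.1, -1], [0.36, 1, 0, -0.1, -1], [0.36, 1, 0, -0.1, -1], [0.36, 1, 0, -0.1, -1], [0.36, 1, 0, -0.08, -1], [0.36, 1, -0.3, 0, -1], [0.36, 1, -0.3, 0, -1], [0.36, 1, -0.3, 0, -1]],
  ],
)

```text
time_s: 4.35
position: [0.4449, 0.0194, 0.2126]
tcp_rot: [[0.954, 0.301, 0.001], [0.301, -0.954, -0.0], [0.001, 0.001, -1.0]]
force: [1.3, -1.1, 0.8]
opening: 0.999
```

Emit:
send_rows(
  plan=[
    [[0.2, 0.5, -0.3, 0, -1], [0, 0.4, -0.3, 0, -1], [0, 0, 0, 0, -1], [0, 0, 0, 0, -1]],
  ],
)

```text
time_s: 4.75
position: [0.4498, 0.0449, 0.1945]
tcp_rot: [[0.953, 0.301, -0.001], [0.301, -0.953, -0.0], [-0.001, 0.0, -1.0]]
force: [0.0, -0.0, 1.1]
opening: 0.999
```

```bash
python3 - <<'E'
from rig import bot, imaging, recognise, masks_of, mark_of
import cv2,pickle,numpy as np
s=bot.read_state(); print(s['time_s'],s['position'],s['force'])
d=imaging.capture('wrist'); T=np.eye(4);T[:3,:3]=s['tcp_rot'];T[:3,3]=s['position']
d['pose']=T@d['T_tool_cam']; pickle.dump(d,open('w1.pkl','wb'));cv2.imwrite('pics/w1.png',d['img'])
print(d['T_tool_cam'])
for t in ['gauge','hook_tip','drawer','pad']: print(t,[(np.round(r['at'],4),round(r['conf'],2)) for r in mark_of('wrist',t)])
E
```

```text
4.75 [0.44981588 0.04493848 0.19446107] [ 0.00362506 -0.0032824   1.12937758]
[[ 7.70885882e-04 -9.54074474e-01 -2.99568530e-01  8.36532743e-02]
 [ 9.99997186e-01  1.40762875e-03 -1.90974313e-03  7.61189807e-04]
 [ 2.24371845e-03 -2.99566215e-01  9.54072874e-01 -1.46683725e-01]
 [ 0.00000000e+00  0.00000000e+00  0.00000000e+00  1.00000000e+00]]
gauge [(array([0.4561, 0.0451, 0.0078]), 0.67)]
hook_tip [(array([0.5534, 0.0792, 0.0067]), 0.77)]
drawer []
pad [(array([0.4697, 0.0477, 0.0014]), 0.64)]
```

View pics/w1.png

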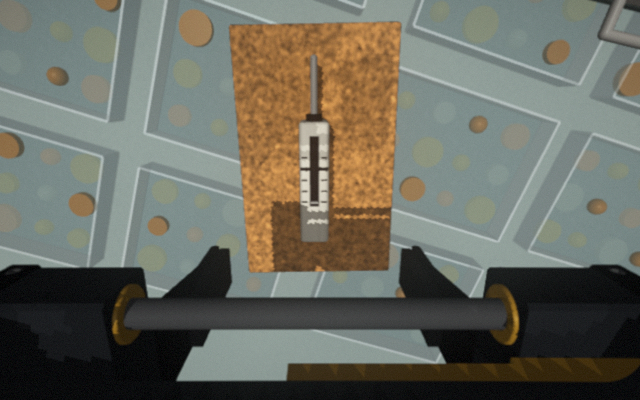

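```bash
python3 - <<'E'
import pickle,numpy as np
from h import *
d=pickle.load(open('w1.pkl','rb'))
C=[ray(d,p,.04) for p in [(300.5,124),(328.5,124),(301.5,241),(328,241)]]
print(np.round(C,4)); fr=(C[0]+C[1])/2; re=(C[2]+C[3])/2;a=fr-re
print(np.linalg.norm(a),np.degrees(np.arctan2(a[1],a[0])),(fr+re)/2)
print(ray(d,(314,57),.03))
E
```

```text
[[0.505  0.075  0.04  ]
 [0.5121 0.0526 0.04  ]
 [0.4032 0.0432 0.04  ]
 [0.4107 0.0196 0.04  ]]
0.1066512169723045 17.68963041869339 [0.45775193 0.04758656 0.04      ]
[0.55890979 0.08019471 0.03      ]
```

Emit:
send_rows(
  plan=[
    [[0.23, 0.09, -0.8, 0, -1], [0, 0, -0.9, 0, -1], [0, 0, -0.9, 0, -1], [0, 0, -0.9, 0, -1], [0, 0, -0.8, 0, -1], [0, 0, -0.7, 0, -1], [0, 0, -0.4, 0, -1], [0, 0, -0.15, 0, -1], [0, 0, 0, 0, -1], [0, 0, 0, 0, -1]],
  ],
)

```text
time_s: 6.0
position: [0.4577, 0.0478, 0.0287]
tcp_rot: [[0.954, 0.301, 0.001], [0.301, -0.954, -0.0], [0.001, 0.001, -1.0]]
force: [-1.0, -0.3, -1.4]
opening: 0.999
```

Emit:
send_rows(
  plan=[
    [[0, 0, 0, 0, 1], [0, 0, 0, 0, 1], [0, 0, 0, 0, 1], [0, 0, 0, 0, 1], [0, 0, 0, 0, 1], [0, 0, 0, 0, 1], [0, 0, 0, 0, 1], [0, 0, 0, 0, 1]],
  ],
)

```text
time_s: 6.8
position: [0.4571, 0.0479, 0.028]
tcp_rot: [[0.954, 0.301, -0.0], [0.301, -0.954, 0.0], [-0.0, -0.0, -1.0]]
force: [-0.3, 0.6, 0.0]
opening: 0.356
```

Emit:
send_rows(
  plan=[
    [[0, 0, 0, 0, 1], [0, 0, 0, 0, 1], [0, 0, 0, 0, 1], [0, 0, 0, 0, 1]],
  ],
)

```text
time_s: 7.2
position: [0.4571, 0.0479, 0.028]
tcp_rot: [[0.954, 0.301, -0.0], [0.301, -0.954, 0.0], [-0.0, -0.0, -1.0]]
force: [0.4, -0.1, -0.4]
opening: 0.29
```

Emit:
send_rows(
  plan=[
    [[0, 0, 0.3, 0, 1], [0, 0, 0.7, 0, 1], [0, 0, 1, 0, 1], [0, 0, 1, 0, 1], [0, -0.4, 0.2, -0.2, 1], [0, -0.8, 0, -0.3, 1], [0.1, -0.9, 0, -0.3, 1], [0.1, -0.9, 0, -0.3, 1], [0.1, -0.9, 0, -0.3, 1], [0.1, -0.9, 0, -0.3, 1], [0.2, -0.9, 0, -0.3, 1], [0.2, -0.8, 0, -0.2, 1], [0.1, -0.5, 0, -0.1, 1], [0.1, -0.2, 0, 0, 1], [0, 0, 0, 0, 1], [0, 0, 0, 0, 1]],
  ],
)

```text
time_s: 8.8
position: [0.4863, -0.167, 0.1237]
tcp_rot: [[0.997, 0.076, -0.002], [0.076, -0.997, 0.001], [-0.002, -0.001, -1.0]]
force: [-0.5, -0.3, -2.9]
opening: 0.3
```

```bash
cat > look.py <<'E'
import sys
from rig import bot, imaging, recognise, masks_of, mark_of
import cv2,pickle,numpy as np
n=sys.argv[1]
s=bot.read_state(); print(s['time_s'],s['position'],s['force'],s['opening'],'yaw',np.degrees(np.arctan2(s['tcp_rot'][1][0],s['tcp_rot'][0][0])))
d=imaging.capture('wrist'); T=np.eye(4);T[:3,:3]=s['tcp_rot'];T[:3,3]=s['position']
d['pose']=T@d['T_tool_cam']; pickle.dump(d,open(n+'.pkl','wb'));cv2.imwrite(f'pics/{n}.png',d['img'])
for t in ['gauge','hook_tip','drawer']: print(t,[(np.round(r['at'],4),round(r['conf'],2)) for r in mark_of('wrist',t)])
for c in sys.argv[2:]:
    d=imaging.capture(c);pickle.dump(d,open(n+c+'.pkl','wb'));cv2.imwrite(f'pics/{n}{c}.png',d['img'])
    for t in ['gauge','hook_tip','drawer']: print(c,t,[(np.round(r['at'],4),round(r['conf'],2)) for r in mark_of(c,t)])
E
python3 look.py w2
```

```text
8.8 [ 0.48629435 -0.16699563  0.12372346] [-0.53719835 -0.34121941 -2.9494398 ] 0.3003058674700108 yaw 4.3766522084791
gauge [(array([ 0.4849, -0.1697,  0.101 ]), 0.85)]
hook_tip [(array([ 0.5881, -0.1591,  0.1003]), 0.66)]
drawer []
```

View pics/w2.png

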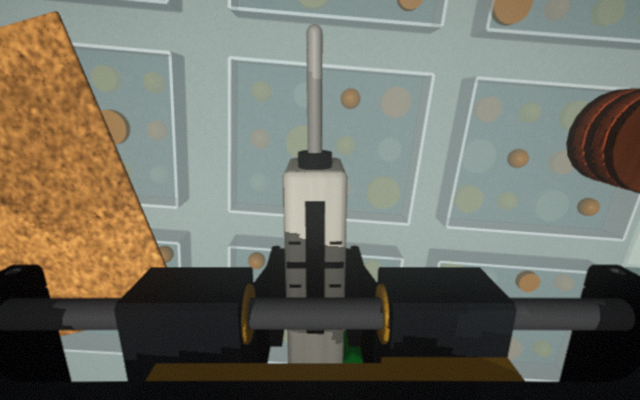

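Emit:
send_rows(
  plan=[
    [[0.5, 0.02, 0, 0, 1], [0.7, 0.05, 0, 0, 1], [0.5, 0.03, 0, 0, 1], [0.2, 0, 0, 0, 1], [0, 0, 0, 0, 1], [0, 0, 0, 0, 1], [0, 0, 0, 0, 1]],
  ],
)

```text
time_s: 9.7
position: [0.543, -0.1647, 0.1238]
tcp_rot: [[0.997, 0.076, -0.002], [0.076, -0.997, 0.001], [-0.002, -0.001, -1.0]]
force: [0.1, 0.7, -1.7]
opening: 0.296
```

```bash
python3 look.py w3 top side
```

```text
9.7 [ 0.54297719 -0.1647223   0.12383451] [ 0.08774403  0.70445839 -1.67036486] 0.2956982564439121 yaw 4.339581136902438
gauge [(array([ 0.541 , -0.1682,  0.1011]), 0.89)]
hook_tip [(array([ 0.6446, -0.1586,  0.1029]), 0.66)]
drawer [(array([ 0.6387, -0.1612,  0.0612]), 0.6), (array([ 0.5404, -0.1688,  0.1023]), 0.36)]
top gauge []
top hook_tip [(array([ 0.6428, -0.1552,  0.1015]), 0.57)]
top drawer [(array([ 0.6363, -0.1577,  0.0615]), 0.76)]
side gauge [(array([ 0.3322, -0.247 ,  0.0026]), 0.81), (array([ 0.5435, -0.1607,  0.0998]), 0.66)]
side hook_tip [(array([ 0.6462, -0.1594,  0.0975]), 0.57)]
side drawer [(array([ 0.6361, -0.1619,  0.0626]), 0.71)]
```

View pics/w3.png

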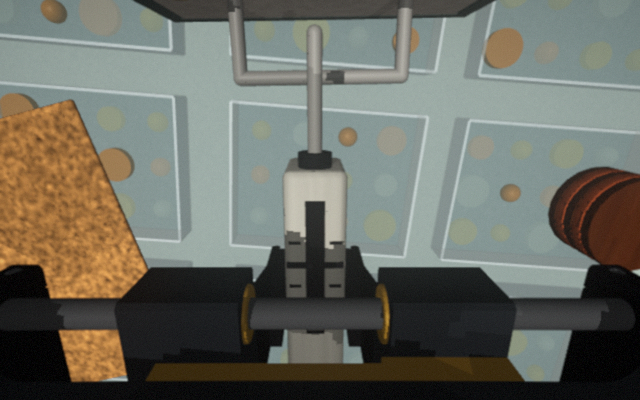

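```bash
python3 - <<'E'
import cv2
a=cv2.imread('pics/w3top.png');cv2.imwrite('pics/w3tc.png',cv2.resize(a[90:250,280:440],None,fx=3.7,fy=3.7,interpolation=cv2.INTER_CUBIC))
a=cv2.imread('pics/w3side.png');cv2.imwrite('pics/w3sc.png',cv2.resize(a[80:220,220:420],None,fx=4,fy=4,interpolation=cv2.INTER_CUBIC))
E
```

```text
(no output)
```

View pics/w3sc.png

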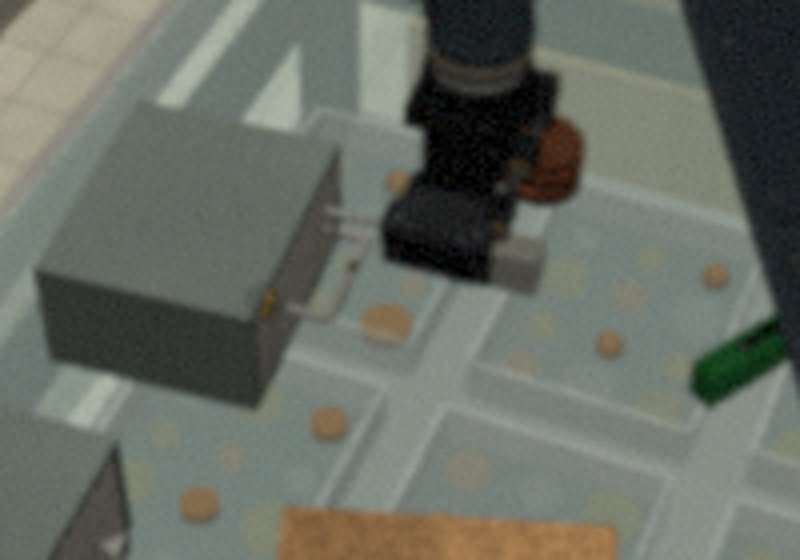

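```bash
python3 - <<'E'
import pickle,numpy as np
from h import *
d=pickle.load(open('w3.pkl','rb'))
A,B=ray(d,(240,79),.06),ray(d,(402,75.5),.06); b=A-B
print(A,B,np.linalg.norm(b),np.degrees(np.arctan2(b[1],b[0]))-90,(A+B)/2)
print('hook front end, axis height',ray(d,(314.5,26),.126), ray(d,(315,150),.126))
E
```

```text
[ 0.6326129  -0.11533748  0.06      ] [ 0.64143347 -0.20650779  0.06      ] 0.09159600014360741 5.526069446668998 [ 0.63702318 -0.16092263  0.06      ]
hook front end, axis height [ 0.65145984 -0.15651466  0.126     ] [ 0.60560582 -0.16021869  0.126     ]
```

Emit:
send_rows(
  plan=[
    [[0.3, 0.02, 0, 0.05, 1], [0.16, 0.01, -0.1, 0.07, 1], [0, 0, -0.3, 0, 1], [0, 0, -0.4, 0, 1], [0, 0, -0.4, 0, 1], [0, 0, -0.3, 0, 1], [0, 0, -0.18, 0, 1], [0, 0, -0.1, 0, 1], [0, 0, 0, 0, 1], [0, 0, 0, 0, 1], [0, 0, 0, 0, 1]],
  ],
)

```text
time_s: 11.4
position: [0.5583, -0.1644, 0.0712]
tcp_rot: [[0.996, 0.088, 0.001], [0.088, -0.996, -0.001], [0.001, 0.001, -1.0]]
force: [-0.1, 0.7, -2.0]
opening: 0.295
```

```bash
python3 look.py w4 top side; python3 - <<'E'
import cv2
a=cv2.imread('pics/w4side.png');cv2.imwrite('pics/w4sc.png',cv2.resize(a[100:180,260:380],None,fx=6,fy=6,interpolation=cv2.INTER_CUBIC))
E
```

```text
11.4 [ 0.55830096 -0.16438645  0.07115683] [-0.11970784  0.6881528  -1.96752081] 0.29455233063637454 yaw 5.027025809940887
gauge [(array([ 0.5586, -0.1645,  0.0521]), 0.74)]
hook_tip [(array([ 0.6597, -0.1528,  0.0511]), 0.72)]
drawer [(array([ 0.635 , -0.1622,  0.0647]), 0.96)]
top gauge []
top hook_tip [(array([ 0.6583, -0.1583,  0.0495]), 0.44)]
top drawer [(array([ 0.6361, -0.1583,  0.0605]), 0.95)]
side gauge [(array([ 0.3326, -0.2467, -0.0004]), 0.7), (array([ 0.5597, -0.1607,  0.0486]), 0.49)]
side hook_tip [(array([ 0.658 , -0.1548,  0.0453]), 0.46)]
side drawer [(array([ 0.6353, -0.1565,  0.0618]), 0.85)]
```

View pics/w4.png

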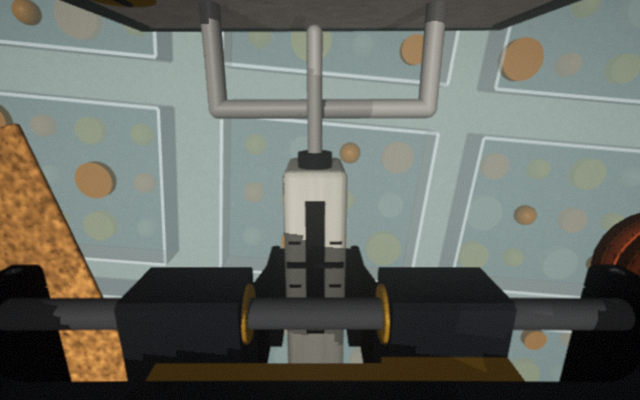

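View pics/w4sc.png

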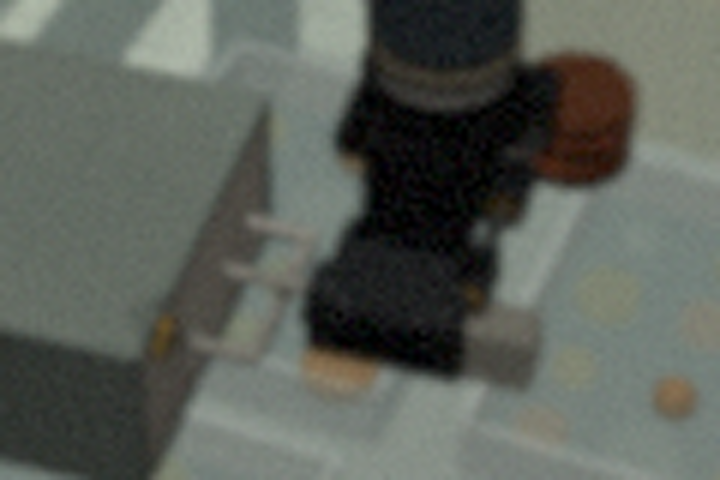

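Emit:
send_rows(
  plan=[
    [[-0.1, -0.009, 0, 0, 1], [-0.1, -0.009, 0, 0, 1], [-0.1, -0.009, 0, 0, 1], [-0.1, -0.009, 0, 0, 1], [-0.1, -0.009, 0, 0, 1], [-0.1, -0.009, 0, 0, 1], [-0.1, -0.009, 0, 0, 1], [-0.1, -0.009, 0, 0, 1], [-0.1, -0.009, 0, 0, 1], [-0.1, -0.009, 0, 0, 1], [0, 0, 0, 0, 1], [0, 0, 0, 0, 1]],
  ],
)

```text
time_s: 13.2
position: [0.5285, -0.1671, 0.0708]
tcp_rot: [[0.996, 0.088, 0.001], [0.088, -0.996, -0.0], [0.001, 0.001, -1.0]]
force: [3.4, 0.7, -2.6]
opening: 0.294
```

```bash
python3 look.py w5
```

```text
13.2 [ 0.52850165 -0.16707759  0.07081832] [ 3.37558143  0.70210949 -2.62185865] 0.2937773180910991 yaw 5.026074941369988
gauge [(array([ 0.5258, -0.1694,  0.0481]), 0.98)]
hook_tip [(array([ 0.6393, -0.1564,  0.0495]), 0.6)]
drawer [(array([ 0.6347, -0.1631,  0.0605]), 0.65), (array([ 0.6397, -0.1586,  0.0492]), 0.61)]
```

View pics/w5.png

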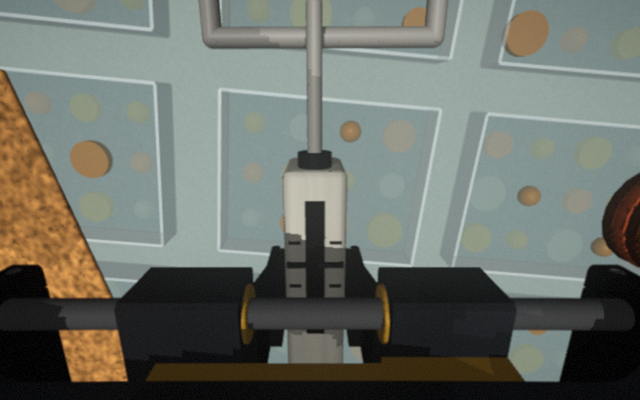

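Emit:
send_rows(
  plan=[
    [[-0.1, -0.009, 0, 0, 1], [-0.1, -0.009, 0, 0, 1], [-0.1, -0.009, 0, 0, 1], [-0.1, -0.009, 0, 0, 1], [0, 0, 0, 0, 1], [0, 0, 0, 0, 1]],
  ],
)

```text
time_s: 14.0
position: [0.5168, -0.1683, 0.0709]
tcp_rot: [[0.996, 0.087, 0.002], [0.087, -0.996, -0.001], [0.002, 0.001, -1.0]]
force: [7.3, 1.8, -3.0]
opening: 0.298
```

```bash
python3 look.py w6; python3 - <<'E'
from rig import bot,imaging
import numpy as np,pickle,cv2
from h import *
F=[]
for i in range(4):
    imaging.capture('top'); F.append(bot.read_state()['force'])
F=np.array(F);print(F@[.996,.087,0],bot.read_state()['time_s'])
E
```

```text
14.0 [ 0.51680306 -0.16828551  0.07087211] [ 7.27660139  1.7821119  -2.9791991 ] 0.2979169848782809 yaw 5.014818998924601
gauge [(array([ 0.5146, -0.1693,  0.0483]), 0.79)]
hook_tip []
drawer [(array([ 0.6359, -0.1632,  0.0628]), 0.64)]
[6.53535265 6.00488613 6.06487346 6.37522633] 14.4
```

View pics/w6.png

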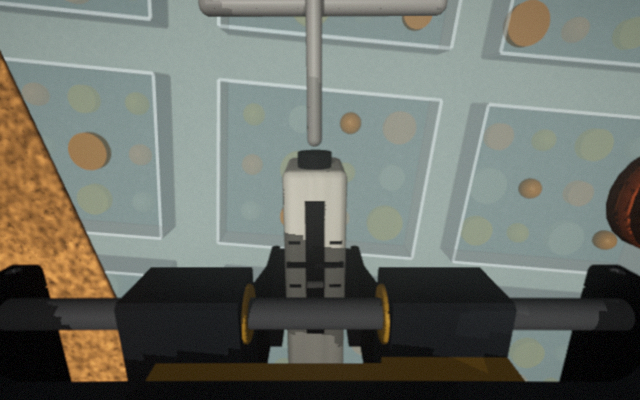

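```bash
python3 - <<'E'
import cv2,numpy as np
L=[cv2.resize(cv2.imread(f'pics/{n}.png')[140:340,275:355],None,fx=3,fy=3,interpolation=cv2.INTER_CUBIC) for n in ('w4','w5','w6')]
cv2.imwrite('pics/cmp.png',np.clip(np.hstack(L)*1.8,0,255).astype('uint8'))
import pickle
from h import *
for n,ys in (('w4',109),('w5',38),('w6',7)):
    d=pickle.load(open(n+'.pkl','rb')); print(n,ray(d,(325,ys),.06))
d=pickle.load(open('w6.pkl','rb')); print(ray(d,(314.5,145),.073))
E
```

```text
w4 [ 0.63706134 -0.16206413  0.06      ]
w5 [ 0.63515696 -0.16202266  0.06      ]
w6 [ 0.63469723 -0.16216465  0.06      ]
[ 0.58135804 -0.16267155  0.073     ]
```

View pics/cmp.png

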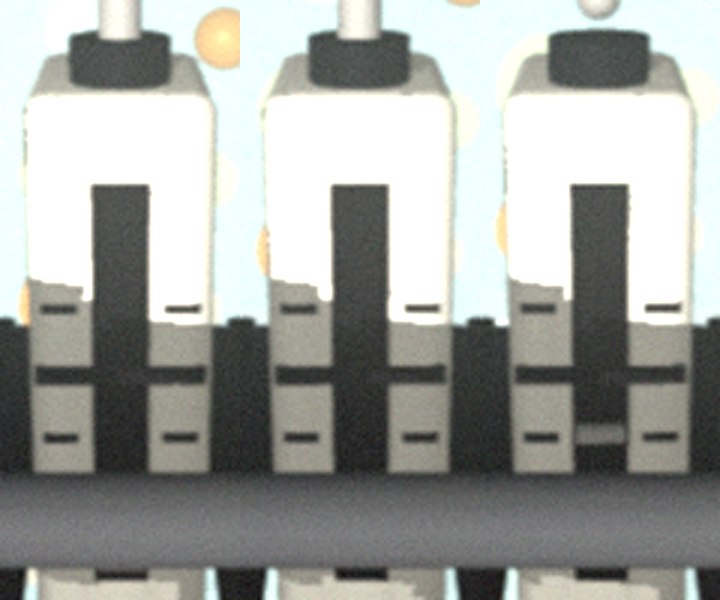

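The pointer now shows just at the 20 mm tick (cmp crop, row 434 against 437), and the force of about 6.2 N agrees with that. I'm pulling 9.5 mm further.

Emit:
send_rows(
  plan=[
    [[-0.08, -0.007, 0, 0, 1], [-0.08, -0.007, 0, 0, 1], [-0.08, -0.007, 0, 0, 1], [-0.08, -0.007, 0, 0, 1], [0, 0, 0, 0, 1], [0, 0, 0, 0, 1]],
  ],
)

```text
time_s: 15.0
position: [0.5081, -0.1693, 0.071]
tcp_rot: [[0.996, 0.088, 0.004], [0.088, -0.996, -0.001], [0.004, 0.002, -1.0]]
force: [8.2, 2.3, -3.9]
opening: 0.296
```

```bash
python3 look.py w7; python3 - <<'E'
import cv2,numpy as np
cv2.imwrite('pics/w7c.png',np.clip(cv2.resize(cv2.imread('pics/w7.png')[140:340,275:355],None,fx=3,fy=3,interpolation=cv2.INTER_CUBIC)*1.0*1.8,0,255).astype('uint8'))
E
```

```text
15.0 [ 0.50814123 -0.16926243  0.07096879] [ 8.22116913  2.3201777  -3.93157108] 0.29628285684572175 yaw 5.027272151300755
gauge [(array([ 0.5037, -0.1715,  0.0478]), 0.7)]
hook_tip []
drawer []
```

View pics/w7c.png

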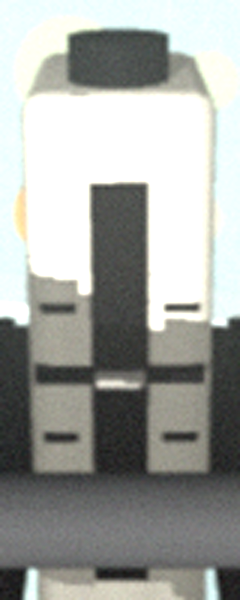

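The pointer is at row 381 against the line at 374, about 1 mm short. I'll nudge 1 mm and hold.

Emit:
send_rows(
  plan=[
    [[-0.035, -0.003, 0, 0, 1], [0, 0, 0, 0, 1], [0, 0, 0, 0, 1], [0, 0, 0, 0, 1], [0, 0, 0, 0, 1], [0, 0, 0, 0, 1], [0, 0, 0, 0, 1], [0, 0, 0, 0, 1], [0, 0, 0, 0, 1], [0, 0, 0, 0, 1], [0, 0, 0, 0, 1], [0, 0, 0, 0, 1], [0, 0, 0, 0, 1], [0, 0, 0, 0, 1], [0, 0, 0, 0, 1], [0, 0, 0, 0, 1], [0, 0, 0, 0, 1], [0, 0, 0, 0, 1]],
  ],
)

```text
time_s: 17.0
position: [0.5073, -0.1694, 0.071]
tcp_rot: [[0.996, 0.088, 0.004], [0.088, -0.996, -0.001], [0.004, 0.002, -1.0]]
force: [7.6, 2.2, -4.0]
opening: 0.299
```

```bash
python3 look.py w8; python3 - <<'E'
import cv2,numpy as np
cv2.imwrite('pics/w8c.png',np.clip(cv2.resize(cv2.imread('pics/w8.png')[140:340,275:355],None,fx=3,fy=3,interpolation=cv2.INTER_CUBIC)*1.0*1.8,0,255).astype('uint8'))
E
```

```text
17.0 [ 0.50726635 -0.16937776  0.07097542] [ 7.57119046  2.24054386 -4.04190472] 0.29860104324533054 yaw 5.034073599211752
gauge [(array([ 0.5047, -0.1702,  0.0513]), 0.82)]
hook_tip []
drawer []
```

View pics/w8c.png

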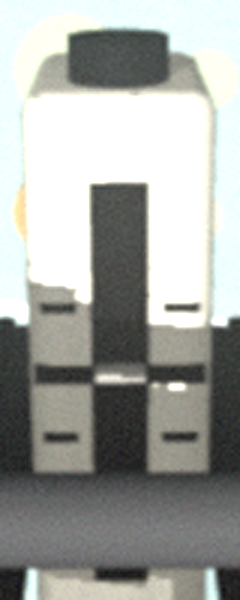

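Emit:
send_rows(
  plan=[
    [[0.06, 0.005, 0, 0, 1], [0.1, 0.009, 0, 0, 1], [0.1, 0.009, 0, 0, 1], [0.1, 0.009, 0, 0, 1], [0.1, 0.009, 0, 0, 1], [0.1, 0.009, 0, 0, 1], [0.1, 0.009, 0, 0, 1], [0.1, 0.009, 0, 0, 1], [0.1, 0.009, 0, 0, 1], [0.1, 0.009, 0, 0, 1], [0.1, 0.009, 0, 0, 1], [0.1, 0.009, 0, 0, 1], [0.1, 0.009, 0, 0, 1], [0.1, 0.009, 0, 0, 1], [0.1, 0.009, 0, 0, 1], [0.04, 0.004, 0, 0, 1], [0, 0, 0, 0, 1], [0, 0, 0, 0, 1]],
  ],
)

```text
time_s: 19.0
position: [0.5501, -0.1648, 0.0706]
tcp_rot: [[0.996, 0.088, -0.0], [0.088, -0.996, 0.0], [-0.0, -0.0, -1.0]]
force: [-0.2, 1.2, -1.8]
opening: 0.291
```

```bash
python3 look.py w9
```

```text
19.0 [ 0.55008566 -0.16475826  0.07059327] [-0.18780675  1.17074179 -1.83182455] 0.29115008701945116 yaw 5.039165683937561
gauge [(array([ 0.5468, -0.1651,  0.0482]), 0.95)]
hook_tip [(array([ 0.6505, -0.1564,  0.0476]), 0.84)]
drawer [(array([ 0.6376, -0.1579,  0.0631]), 0.97)]
```

View pics/w9.png

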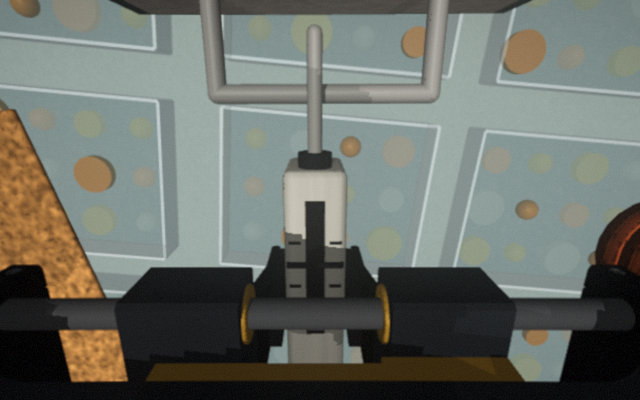

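Rod is home (hook end at px (314,27), bar at row 94), with no load on it. Next I lift the hook clear, back off and return to the pad.

Emit:
send_rows(
  plan=[
    [[0, 0, 0.2, 0, 1], [0, 0, 0.4, 0, 1], [0, 0, 0.5, 0, 1], [0, 0, 0.5, 0, 1], [0, 0, 0.25, 0, 1], [-0.3, 0, 0, 0, 1], [-0.7, 0, 0, 0, 1], [-0.7, 0.2, 0, 0.1, 1], [-0.5, 0.5, 0, 0.2, 1], [-0.4, 0.8, 0, 0.3, 1], [-0.3, 0.9, 0, 0.3, 1], [-0.2, 0.9, 0, 0.3, 1], [0, 0.9, 0, 0.3, 1], [0, 0.9, 0, 0.3, 1], [0, 0.9, 0, 0.2, 1], [0, 0.7, 0, 0.18, 1], [0, 0.3, 0, 0, 1], [0, 0.1, 0, 0, 1], [0, 0, 0, 0, 1]],
  ],
)

```text
time_s: 21.1
position: [0.4571, 0.0479, 0.1261]
tcp_rot: [[0.954, 0.301, -0.0], [0.301, -0.954, -0.0], [-0.0, 0.0, -1.0]]
force: [0.6, -0.7, -2.4]
opening: 0.301
```

```bash
python3 look.py w10
```

```text
21.1 [0.45713399 0.0478673  0.12607719] [ 0.61247279 -0.70413801 -2.42306351] 0.30130807509015506 yaw 17.52909559623468
gauge [(array([0.4561, 0.0477, 0.1042]), 0.93)]
hook_tip [(array([0.5527, 0.0768, 0.1031]), 0.56)]
drawer []
```

View pics/w10.png

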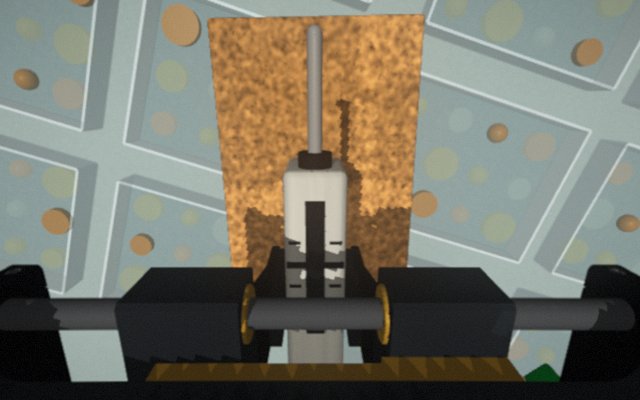

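Emit:
send_rows(
  plan=[
    [[0, 0, -0.4, 0, 1], [0, 0, -0.7, 0, 1], [0, 0, -0.7, 0, 1], [0, 0, -0.6, 0, 1], [0, 0, -0.4, 0, 1], [0, 0, -0.2, 0, 1], [0, 0, -0.1, 0, 1], [0, 0, -0.1, 0, 1], [0, 0, -0.03, 0, 1], [0, 0, 0, 0, 1], [0, 0, 0, 0, 1]],
  ],
)

```text
time_s: 22.4
position: [0.4575, 0.0481, 0.0296]
tcp_rot: [[0.954, 0.301, 0.001], [0.301, -0.954, -0.0], [0.001, 0.0, -1.0]]
force: [-0.3, 0.6, -2.4]
opening: 0.295
```

Emit:
send_rows(
  plan=[
    [[0, 0, -0.03, 0, 1], [0, 0, -0.02, 0, 1], [0, 0, 0, 0, 1], [0, 0, 0, 0, 1]],
  ],
)

```text
time_s: 22.8
position: [0.4574, 0.0481, 0.028]
tcp_rot: [[0.954, 0.301, 0.0], [0.301, -0.954, -0.0], [0.0, 0.0, -1.0]]
force: [0.0, 0.3, 2.0]
opening: 0.293
```

Force changed from −2.4 to +2.0 N, so the gauge rests on the pad. Releasing gradually, then rising.

Emit:
send_rows(
  plan=[
    [[0, 0, 0, 0, 0.3], [0, 0, 0, 0, 0.1], [0, 0, 0, 0, 0], [0, 0, 0, 0, -0.3], [0, 0, 0, 0, -0.6], [0, 0, 0, 0, -1], [0, 0, 0, 0, -1], [0, 0, 0, 0, -1], [0, 0, 0, 0, -1], [0, 0, 0, 0, -1], [0, 0, 0, 0, -1]],
  ],
)

```text
time_s: 23.9
position: [0.4573, 0.0481, 0.0277]
tcp_rot: [[0.954, 0.301, -0.0], [0.301, -0.954, -0.0], [-0.0, 0.0, -1.0]]
force: [0.2, 0.8, -0.3]
opening: 0.989
```

Emit:
send_rows(
  plan=[
    [[0, 0, 0.2, 0, -1], [0, 0, 0.5, 0, -1], [0, 0, 0.9, 0, -1], [0, 0, 0.9, 0, -1], [0, 0, 0.9, 0, -1], [0, 0, 0.9, 0, -1], [0, 0, 0.9, 0, -1], [-0.2, 0, 0.3, 0, -1], [0, 0, 0, 0, -1], [0, 0, 0, 0, -1]],
  ],
)

```text
time_s: 24.9
position: [0.4502, 0.0482, 0.1921]
tcp_rot: [[0.954, 0.301, -0.002], [0.301, -0.954, 0.0], [-0.002, -0.001, -1.0]]
force: [0.3, -0.1, -0.4]
opening: 0.998
```

```bash
python3 look.py w11 side
```

```text
24.9 [0.45019956 0.04824882 0.19208494] [ 0.29822348 -0.14149309 -0.36594576] 0.9982106021416359 yaw 17.51491887461079
gauge [(array([0.4533, 0.0478, 0.0074]), 0.78)]
hook_tip [(array([0.5535, 0.0772, 0.0065]), 0.92)]
drawer []
side gauge [(array([ 0.3347, -0.2452,  0.0017]), 0.79), (array([0.4587, 0.0541, 0.0034]), 0.6)]
side hook_tip [(array([ 0.2861, -0.332 ,  0.0078]), 0.55), (array([0.5524, 0.0796, 0.0022]), 0.51)]
side drawer [(array([ 0.6334, -0.1599,  0.0593]), 0.9)]
```

View pics/w11.png

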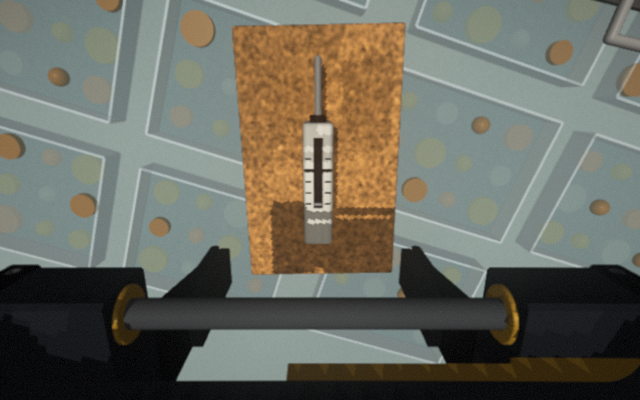

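View pics/w11side.png

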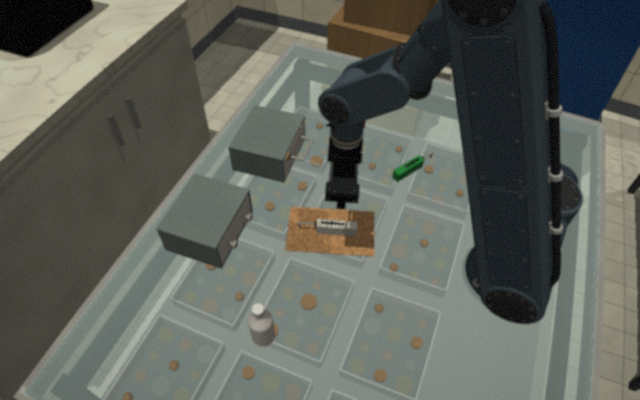

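The gauge lies upright on the pad where it was (wrist px (318,183)), with the rod home. The bottle and the green look-alike are where they were in the side view; the gripper is clear of everything.

```bash
python3 -c "
from rig import bot
print(bot.hand_in())"
```

```text
the job is handed in; nothing more can be done
None
```

The lock held: I pulled the drawer's bar handle to the full-width line with the gauge and kept it there for about 2 s. The job is handed in, at about 25 s of the 64 s allowed; it gave no verdict.

- **Pull:** I took the white gauge from the pad and hooked it behind the bar, midway between the posts. I stopped with the pointer level with the line in the wrist picture, a 30 mm draw.
- **Force:** The wrist read 7.6–8.5 N along the pull, against the expected 8.5 N. The last single reading was the low one, about 0.8 N under; the pointer was level with the line in the same picture.
- **Easing off:** I let the rod go home at about 30 mm/s, then unhooked the gauge by lifting it.
- **Last checks:**
  - The gauge lies upright on the pad within a few millimetres of where it was.
  - The rod looks home, with the hook tip about 100–104 mm ahead of the housing's centre.
  - The gripper is open and clear, 0.19 m up.
  - The bottle and the green look-alike look unmoved in the side view. The arm hid the bangles in that last picture; nothing I did went near them.

No check failed. The networks' positions scattered by up to about 6 mm, so I used the pointer in the picture to set the pull.

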